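Time a press on the injection practice pad

ROBOT

A 6-joint arm with a two-finger parallel gripper is mounted at the origin on the work surface. World frame = base frame: x ahead of the robot, y to its left, z up, the work surface at z = 0. Lengths are in m, angles in rad, forces in N, time in s.
With the tool pointing down it reaches from about 0.35 to 0.775 m from the base axis. Payload 7.3 kg.
Tool frame: the origin (TCP) lies midway between the tips of the shut fingers; the grasp point (between the pads) lies 19 mm behind it; x points along the fingers, y is the direction in which the jaws open and shut, and the axes are right-handed (so a half turn about x gives the same grasp; the last joint's range is limited). The gripper opens to 92 mm and grips with 3 to 60 N. Pads are 19 mm wide; open, the fingers measure 130 mm over their backs; the gripper's body (75 mm by 190 mm) begins 47 mm behind the grasp point.
Start: joints at [-1.475, 0.342, 1.524, -0, 1.275, -0.146], TCP at [0.126, -0.51, 0.227] pointing down, gripper open.
Joint ranges: [-2.53, 2.53], [-0.77, 2.02], [0.04, 2.7], [-1, 4.14], [0.28, 2.66], [-3.11, 3.11]. Speed limits (rad/s): [2.57, 2.57, 3.14, 3.14, 3.14, 3.14].

INTERFACE

Orientations are given as [roll, pitch, yaw] about the fixed x, y, z axes, in that order (R = Rz(yaw) Ry(pitch) Rx(roll)).
In Python, from cell import robot gives the robot as it stands. The module is installed in compiled form; this text tells all that it offers.
- The arm moves only by the tool move_arm, never from a script. Its argument "rows" is a list of rows, each a list of 7 numbers: the opening in per cent of the stroke, from 0 (shut) to 100 (fully open), then the shift along the tool's x, y, z in m, then the turn, a rotation vector about the tool's x, y, z in rad. A call has exactly 8 rows; each row shifts and turns the pose as measured when the row begins, along the tool's axes as they then stand; what a row does not reach is not made up. A row lasts 1/8 s, in which the tool goes at most 62.5 mm and 10.7 degrees, less where a joint would pass 70% of its speed; a pose out of reach is approached as far as the arm can. A call with a gripper value outside its range is refused whole. The fingers move at their own pace and stop on an object; "squeeze" is the grip in N (left out, the last holds). Time passes only in rows, so rows that do not move let the fingers close, or fill a call up. It gives the time, the measured TCP pose, the force and the opening at its end, in the units of the state.
- robot.observe(): the state, without advancing time (a new reading comes with each control period).
- robot.read_camera(name): name is "scene" or "side" or "wrist"; returns the picture (384x512x3 uint8, red, green, blue); there is no depth.
- robot.camera_model(name): a dict with "mtx" (3x3 intrinsics, pixels), "extrinsics" (4x4, takes a point from camera to world coordinates). Camera axes: x right, y up, looking along -z (the intrinsics and any distortion apply to the point x, -y, -z); pixel columns grow to the right and rows downward; lengths in m; the calibration is good to about 2 mm. A picture is of the moment at which its call begins: read the wrist's pose just before it. camera_model takes no time and is no camera call; for the wrist camera it gives the pose at the moment of the call.
- robot.hand_in(): hands the job in, once; it reports no verdict.
The state is a dict: "time": time; "qpos": joint angles; "qvel": joint speeds; "joint_efforts": joint torques, N m; "tool_pos": TCP position; "tool_rot": TCP orientation; "contact_force": force on the tool from outside, world axes, zero at the start; "torque": the same for the moment, N m; "opening": finger opening in m.
Only numpy, scipy, OpenCV 4.12 (cv2) and the standard library are available. Lean on these libraries where they do the work, as an engineer would, in place of code of your own. Each camera call takes 0.05 s, during which the arm holds its last target.

TASK

At the nursing skills station, start the desk timer by pressing its wide bar key all the way down with the fingertips and letting it go. Then practise closing an injection site: press down gently on the round domed practice pad so that it is clearly dented in, keep it pressed for three seconds, and withdraw. Do not pick up or push anything along, do not press the timer's other keys, and leave the flat vein pad, the vial and the specimen cup untouched.

Things in the scene. Friction and masses are not known exactly. Their poses are not given: they have to be found in the camera images.
- start_key_top (a point): middle of the top face of the timer's wide bar key: a plain grey bar 22 mm by 80 mm in a black surround, the only wide key, along the edge opposite the display; its top is 32 mm above the table, 6 mm proud of the timer's case; x and y axes parallel to the timer's, the bar is long along y
- start_key (a joint): bar key, m pressed down: 0 up, 0.004 fully down; springs back; starts to move at about 1.5 N, 4 N at the bottom
- left_key (a joint): left small round key of the timer, m pressed down, same spring as the bar key; not to be pressed
- right_key (a joint): right small round key of the timer, m pressed down, same spring; not to be pressed
- timer: white desk timer, about 0.4 kg, standing loose on the table, case 120 mm (x) by 150 mm (y) by 26 mm high; origin at the centre of its underside, z up; bar key centred at x = -35 mm, two round grey keys (18 mm across, 31 mm high) at x = +10, y = +50 and -50 mm, raised dark display 41 mm high at x = +27 to +57 mm
- pad_top (a point): middle (highest point) of the top of the domed practice pad: a skin-coloured round dome 84 mm across in a round black stand; top 52 mm above the table, the dome rises 28 mm above the stand; its middle 16 mm is flat
- pad (a joint): domed pad, m pressed down: 0 up, 0.010 fully down; springs back; starts to move at about 1 N, 4 N at 0.005, 6.5 N at the bottom; more than 20 N is too hard
- pad_stand: round black stand that carries the domed pad, 104 mm across, 24 mm high, about 0.5 kg, standing loose on the table; origin at the centre of its underside
- vein_pad: flat rectangular vein pad, same skin colour, with three raised lines, on a black plinth; 80 mm (x) by 120 mm (y), 39 mm high, loose; origin at the centre of its underside; leave alone
- vial: small pale medicine vial with a narrow neck and cap, 28 mm across, 55 mm high, loose; origin at the centre of its underside; leave alone
- cup: lidded specimen cup, 68 mm across at the lid, 72 mm high, loose; origin at the centre of its underside; leave alone
Things that resemble listed ones, but are neither listed nor needed, are in the scene too. What is shaped like the pad_stand but blue is not meant. What is shaped like the timer but green or red is not meant.

How it is judged:
On the way, in this order (a step that is already met when the one before it is completed fails the run):
1. the wide bar key of the timer is pressed down by the fingers (at least 3.2 of its 4 mm) (value of joint start_key above 0.0032 m and contact force between the fingers and timer above 0.3 N), for 0.05 s.
2. the bar key has been let go (value of joint start_key below 0.001 m and contact force between the fingers and timer below 0.2 N), for 0.1 s.
3. the domed pad is kept dented in by the fingers, 3 mm or more, for 2.5 s (value of joint pad above 0.003 m and contact force between the fingers and pad_stand above 0.3 N), for 2.5 s.
At the end, for the whole second after the job is handed in: The domed pad and all three timer keys are back up (within about 1 mm); timer and practice pad stand upright within 20 mm of where they began; vein pad, vial and cup within 8 mm of where they began; everything at rest (value of joint pad below 0.0012 m and value of joint each of start_key, left_key, right_key below 0.001 m and distance of each of timer, pad_stand from where it was at the start of the episode below 0.02 m and linear speed of each of timer, pad_stand, vein_pad, vial, cup below 0.02 m/s and angle between each of timer, pad_stand, vein_pad, vial, cup's own z axis and vertical below 0.1 rad and distance of each of vein_pad, vial, cup from where it was at the start of the episode below 0.008 m); the robot touches nothing.
It fails at once if the vein pad, the vial or the specimen cup is touched or shifted (contact force between any of the fingers, the arm and vein_pad above 1 N or distance of any of vein_pad, vial, cup from where it was at the start of the episode above 0.008 m or contact force between any of the fingers, the arm and vial above 1 N or contact force between any of the fingers, the arm and cup above 1 N).
It fails at once if one of the timer's round keys is pressed (value of joint any of left_key, right_key above 0.0015 m).
It fails at once if the timer is shoved along (20 mm), lifted or tipped (distance of timer from where it was at the start of the episode above 0.02 m or height (world z) of timer above 0.008 m or angle between timer's own z axis and vertical above 0.15 rad).
It fails at once if the practice pad is shoved along (20 mm), lifted or tipped (distance of pad_stand from where it was at the start of the episode above 0.02 m or height (world z) of pad_stand above 0.008 m or angle between pad_stand's own z axis and vertical above 0.15 rad).
It fails at once if the domed pad is pressed harder than 20 N (contact force between the fingers and pad_stand above 20 N).
It also fails if it takes over 48 s, if anything falls off the work surface, if the arm or the gripper's body presses on something with over 40 N, if the wrist force passes 120 N, or if a joint passes its speed limit or range.

## Working session

There is one attempt and no reset: what is moved stays moved. The work goes in short steps, Python scripts to look and compute and a tool call to move; the robot and the scene stay as the last step left them, time stands still between calls to the robot, and variables do not carry over. Pictures are saved under pics/ and viewed, and the job is handed in when it is done.

Besides the shell and the picture viewer there is one more tool, called after "Call:" in YAML: its name, and indented under it one key for each argument. move_arm: Moves the arm, as the interface text tells. Its arguments: {"type":"object","properties":{"rows":{"type":"array","items":{"type":"array","items":{"type":"number"}}},"squeeze":{"type":"number"}},"required":["rows"]}

```bash
mkdir -p pics
python3 - <<'E'
from cell import robot
import cv2,numpy as np
for n in("scene","side","wrist"):
    m=robot.camera_model(n);im=robot.read_camera(n)
    cv2.imwrite(f"pics/{n}0.png",im[...,::-1])
    print(n,np.round(m["mtx"],1).tolist(),np.round(m["extrinsics"],3).tolist(),[k for k in m])
s=robot.observe();print({k:np.round(v,3).tolist() for k,v in s.items()})
E
```

```text
scene [[367.0, 0.0, 260.4], [0.0, 367.0, 190.0], [0.0, 0.0, 1.0]] [[-0.326, -0.587, 0.741, 1.206], [0.945, -0.219, 0.242, 0.178], [0.021, 0.779, 0.626, 0.713], [0.0, 0.0, 0.0, 1.0]] ['mtx', 'extrinsics']
side [[446.5, 0.0, 257.7], [0.0, 446.5, 185.8], [0.0, 0.0, 1.0]] [[-0.784, 0.349, -0.513, -0.19], [-0.62, -0.436, 0.652, 0.728], [0.004, 0.83, 0.558, 0.742], [0.0, 0.0, 0.0, 1.0]] ['mtx', 'extrinsics']
wrist [[319.4, 0.0, 252.8], [0.0, 319.4, 186.9], [0.0, 0.0, 1.0]] [[0.239, 0.925, 0.296, 0.207], [-0.971, 0.228, 0.073, -0.491], [0.0, -0.305, 0.953, 0.383], [0.0, 0.0, 0.0, 1.0]] ['mtx', 'extrinsics']
{'time': 0.15, 'qpos': [-1.475, 0.343, 1.525, -0.0, 1.275, -0.146], 'qvel': [0.0, -0.001, -0.002, 0.001, -0.001, 0.0], 'joint_efforts': [-0.001, -43.147, -24.435, 0.072, 0.054, -0.0], 'tool_pos': [0.126, -0.509, 0.226], 'tool_rot': [-1.716, 1.57, 1.668], 'contact_force': [-0.354, -0.17, 0.02], 'torque': [0.018, -0.029, -0.016], 'opening': 0.092}
```

View pics/scene0.png

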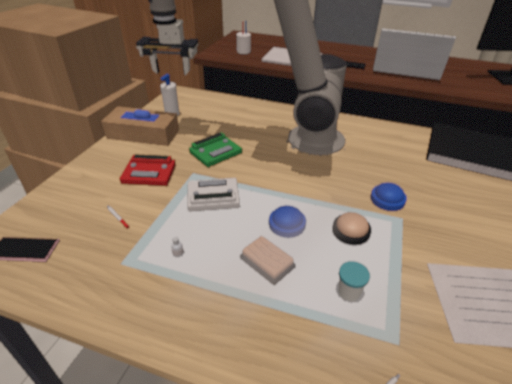

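View pics/side0.png

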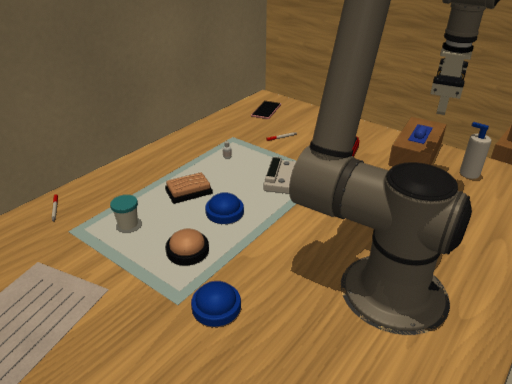

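View pics/wrist0.png

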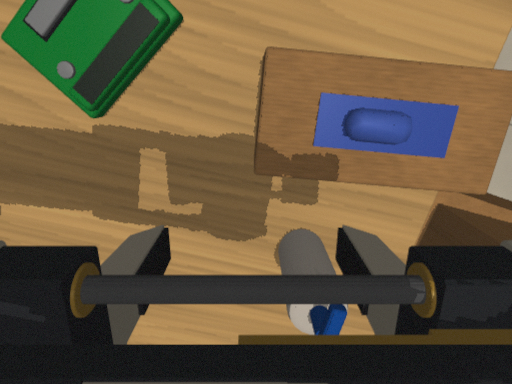

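Run:
```python
import cv2,numpy as np
a=cv2.imread("pics/scene0.png");b=cv2.imread("pics/side0.png")
A=cv2.resize(a[170:215,180:250],(600,386),interpolation=3)
cv2.imwrite("pics/c1.png",A)
B=cv2.resize(a[195:255,320:385],None,fx=5,fy=5,interpolation=3);C=cv2.resize(b[215:275,155:220],None,fx=5,fy=5,interpolation=3)
cv2.imwrite("pics/c2.png",np.hstack([B,C]))
```

```text
(no output)
```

View pics/c1.png

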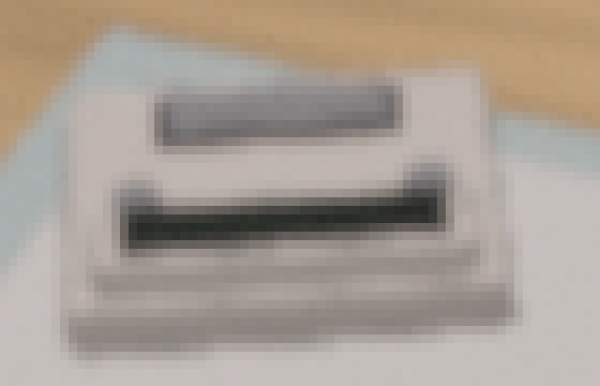

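View pics/c2.png

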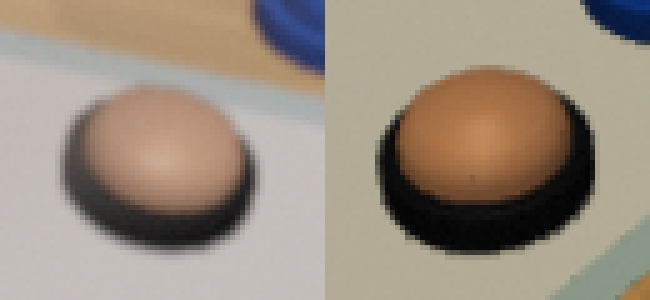

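```bash
cat > h.py <<'E'
import numpy as np
from cell import robot
def ray(m,u,v,z):
    K=np.array(m["mtx"]);E=np.array(m["extrinsics"])
    d=np.linalg.solve(K,[u,v,1.]);d=E[:3,:3]@(d*[1,-1,-1]);o=E[:3,3]
    return o+d*(z-o[2])/d[2]
def proj(m,p):
    K=np.array(m["mtx"]);E=np.array(m["extrinsics"])
    q=E[:3,:3].T@(np.array(p)-E[:3,3]);q=K@(q*[1,-1,-1]);return q[:2]/q[2]
def totool(d):
    from scipy.spatial.transform import Rotation as R
    return R.from_euler('xyz',robot.observe()["tool_rot"]).as_matrix().T@np.array(d)
E
python3 - <<'E'
from h import *
m=robot.camera_model("scene");s=robot.camera_model("side")
c=lambda u,v:(180+u*70/600-.5,170+v*45/386-.5)
print("bar",ray(m,*c(280,114),.032))
for p in[(160,95),(395,85),(400,125),(165,145)]:print(ray(m,*c(*p),.032).round(3))
print("case bottom edge",ray(m,*c(70,345),0).round(3),ray(m,*c(515,312),0).round(3))
print("disp-top line",ray(m,*c(95,275),.041).round(3),ray(m,*c(480,247),.041).round(3))
# rim of stand: leftmost/rightmost black at ~z .012..; dome
print("pad scene",ray(m,320+162/5,195+150/5,.038).round(3),"side",ray(s,155+(485-325)/5,215+137/5,.038).round(3))
import scipy.spatial.transform as t
st=robot.observe();print(t.Rotation.from_euler('xyz',st["tool_rot"]).as_matrix().round(3))
E
```

```text
bar [ 0.41763709 -0.23332827  0.032     ]
[ 0.422 -0.278  0.032]
[ 0.388 -0.202  0.032]
[ 0.409 -0.191  0.032]
[ 0.448 -0.263  0.032]
case bottom edge [ 0.521 -0.265  0.   ] [ 0.453 -0.131  0.   ]
disp-top line [ 0.527 -0.248  0.041] [ 0.47  -0.136  0.041]
pad scene [0.461 0.193 0.038] side [0.438 0.199 0.038]
[[-0.     0.239 -0.971]
 [ 0.001 -0.971 -0.239]
 [-1.    -0.001 -0.   ]]
```

Call:
move_arm:
  rows:
    - [0, 0, -0.029, -0.048, 0, 0, 0]
    - [0, 0, -0.029, -0.048, 0, 0, 0]
    - [0, 0, -0.029, -0.048, 0, 0, 0]
    - [0, 0, -0.029, -0.048, 0, 0, 0]
    - [0, 0, -0.029, -0.048, 0, 0, 0]
    - [0, 0, -0.029, -0.048, 0, 0, 0]
    - [0, 0, -0.025, -0.04, 0, 0, 0]
    - [0, 0, 0, 0, -0.18, 0, 0]
  squeeze: 10

```text
time: 1.15
tool_pos: [0.404, -0.2295, 0.2247]
tool_rot: [-1.902, 1.568, 1.661]
contact_force: [0.1, -0.7, 0.8]
opening: 0.0158
```

Run:
```python
from h import *
import cv2
m=robot.camera_model("wrist");im=robot.read_camera("wrist")
cv2.imwrite("pics/w1.png",im[...,::-1])
im2=robot.read_camera("side");cv2.imwrite("pics/s1.png",im2[...,::-1])
np.save("w1.npy",{"m":m},allow_pickle=True)
s=robot.observe();print({k:np.round(v,3).tolist() for k,v in s.items() if k[0] in"toc"})
print(proj(m,s["tool_pos"]))
```

```text
{'time': 1.25, 'tool_pos': [0.403, -0.231, 0.225], 'tool_rot': [-1.668, 1.568, 1.891], 'contact_force': [-0.597, -0.776, 0.271], 'torque': [-0.018, 0.019, -0.018], 'opening': 0.009}
[251.65682029 247.15511092]
```

View pics/w1.png

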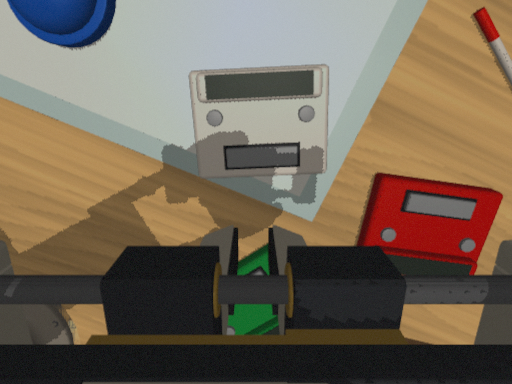

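Wrist view: the white timer is at about (260,122), with its bar key in a black surround at (262,156), round keys at (214,118) and (306,113), and display at (258,85). The red timer (430,220) and the green one (255,290) are the wrong colours, so the white one is meant.

Run:
```python
from h import *
import cv2
m=np.load("w1.npy",allow_pickle=True).item()["m"]
im=cv2.imread("pics/w1.png")
cv2.imwrite("pics/c3.png",cv2.resize(im[55:190,185:335],None,fx=4,fy=4,interpolation=2))
g=cv2.cvtColor(im,6)
roi=g[138:174,218:308]
n,l,st,c=cv2.connectedComponentsWithStats((roi<50).astype(np.uint8))
i=1+np.argmax(st[1:,4]);
pts=np.argwhere(l==i)[:,::-1]+[218,138]
rc=cv2.minAreaRect(pts.astype(np.float32));print(rc)
P=[ray(m,*p,.028) for p in cv2.boxPoints(rc)];print(np.round(P,3))
print("bar@.030",ray(m,*rc[0],.030))
k1=ray(m,214.5,118,.031);k2=ray(m,306.5,113.5,.031);print("keys",k1,k2,np.linalg.norm(k1-k2))
d=(k1-k2);yaw=np.arctan2(-d[0],d[1]);print("yaw deg",np.degrees(yaw))
x=np.array([np.cos(yaw),np.sin(yaw)]);print("bar from keys",(k1+k2)[:2]/2-x*.045)
from scipy.spatial.transform import Rotation as R
print(R.from_euler('xyz',robot.observe()["tool_rot"]).as_matrix().round(3),robot.observe()["tool_pos"])
```

```text
((261.6390380859375, 155.75411987304688), (23.24332618713379, 75.02263641357422), 87.87889862060547)
[[ 0.408 -0.193  0.028]
 [ 0.445 -0.268  0.028]
 [ 0.422 -0.281  0.028]
 [ 0.384 -0.205  0.028]]
bar@.030 [ 0.41552798 -0.23665752  0.03      ]
keys [ 0.43258669 -0.17281646  0.031     ] [ 0.47747209 -0.26125238  0.031     ] 0.09917465006707643
yaw deg 26.9099407431655
bar from keys [ 0.41490203 -0.23740094]
[[-0.001  0.406 -0.914]
 [ 0.003 -0.914 -0.406]
 [-1.    -0.003 -0.   ]] [ 0.402726   -0.23115978  0.22463908]
```

View pics/c3.png

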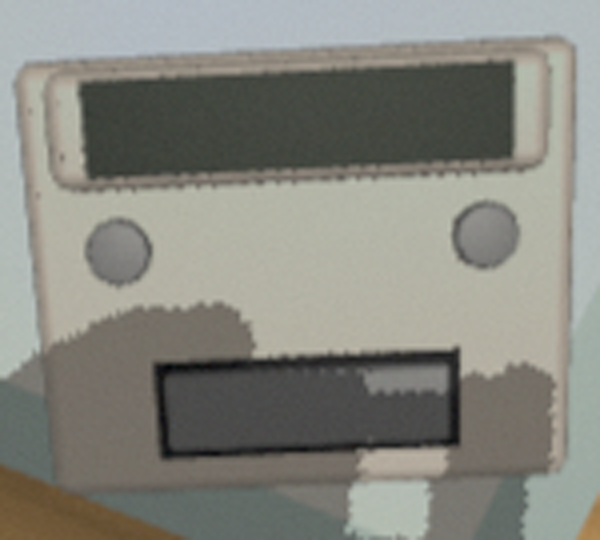

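Three measurements of the bar agree within 2 mm: (0.415, -0.237), yaw 27°. Moving over it and down to 47 mm.

Call:
move_arm:
  rows:
    - [0, 0, 0.0106, -0.009, -0.05, 0, 0]
    - [0, 0.045, 0, 0, 0, 0, 0]
    - [0, 0.045, 0, 0, 0, 0, 0]
    - [0, 0.045, 0, 0, 0, 0, 0]
    - [0, 0.028, 0, 0, 0, 0, 0]
    - [0, 0.01, 0, 0, 0, 0, 0]
    - [0, 0, 0, 0, 0, 0, 0]
    - [0, 0, 0, 0, 0, 0, 0]

```text
time: 2.25
tool_pos: [0.4146, -0.2424, 0.0488]
tool_rot: [2.316, 1.568, -0.39]
contact_force: [1.1, -0.8, 0.3]
opening: 0.0003
```

Run:
```python
from h import *
import cv2
im=robot.read_camera("wrist")
im2=robot.read_camera("scene")
a=cv2.resize(im2[140:225,160:270],(512,396),interpolation=2)
cv2.imwrite("pics/w2.png",im[...,::-1]);cv2.imwrite("pics/s2.png",a[...,::-1])
s=robot.observe();print({k:np.round(v,4).tolist() for k,v in s.items() if k[0] in"toc"})
print(totool(np.array([.415,-.237,.032])-s["tool_pos"]))
```

```text
{'time': 2.35, 'tool_pos': [0.4147, -0.2423, 0.0489], 'tool_rot': [2.2766, 1.5674, -0.4296], 'contact_force': [0.0385, 0.7126, 0.1437], 'torque': [-0.0269, -0.0399, 0.0047], 'opening': 0.0006}
[ 0.01686893 -0.00475724 -0.00250949]
```

View pics/w2.png

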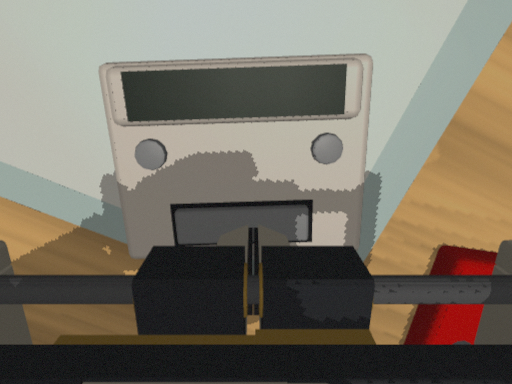

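View pics/s2.png

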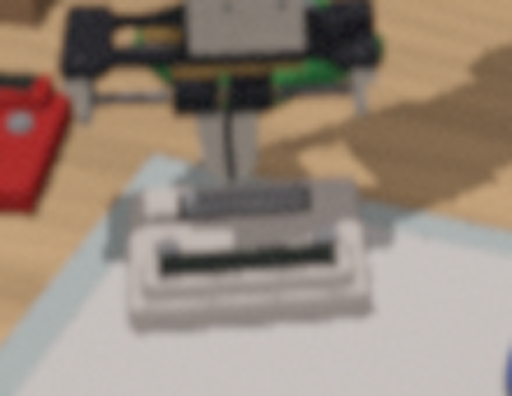

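Run:
```python
from h import *
m=robot.camera_model("wrist")
a=ray(m,172,204.5,.028);b=ray(m,312,201,.028);print(a,b,np.linalg.norm(a-b))
k1=ray(m,151,153.5,.031);k2=ray(m,327,148.5,.031);d=k1-k2;y=np.arctan2(-d[0],d[1]);x=np.array([np.cos(y),np.sin(y)])
print(np.degrees(y),np.linalg.norm(d),(k1+k2)[:2]/2-.045*x,((a+b)/2)[:2]-.0125*x)
```

```text
[ 0.40900182 -0.19374265  0.028     ] [ 0.44605791 -0.26844291  0.028     ] 0.08338634052074333
26.545601108683517 0.09795465828897841 [ 0.4155692  -0.23662354] [ 0.41634763 -0.23667916]
```

Call:
move_arm:
  rows:
    - [0, 0, -0.0045, -0.0035, 0, 0, 0]
    - [0, 0, 0, 0, 0, 0, 0]
    - [0, 0.008, 0, 0, 0, 0, 0]
    - [0, 0.005, 0, 0, 0, 0, 0]
    - [0, 0.002, 0, 0, 0, 0, 0]
    - [0, 0.002, 0, 0, 0, 0, 0]
    - [0, 0.001, 0, 0, 0, 0, 0]
    - [0, 0, 0, 0, 0, 0, 0]

```text
time: 3.35
tool_pos: [0.4169, -0.2367, 0.031]
tool_rot: [2.189, 1.565, -0.517]
contact_force: [-0.5, 1.5, 2.2]
opening: 0.0005
```

Call:
move_arm:
  rows:
    - [0, 0.001, 0, 0, 0, 0, 0]
    - [0, 0.001, 0, 0, 0, 0, 0]
    - [0, 0.001, 0, 0, 0, 0, 0]
    - [0, 0.0008, 0, 0, 0, 0, 0]
    - [0, 0.0008, 0, 0, 0, 0, 0]
    - [0, 0.0005, 0, 0, 0, 0, 0]
    - [0, 0, 0, 0, 0, 0, 0]
    - [0, 0, 0, 0, 0, 0, 0]

```text
time: 4.35
tool_pos: [0.4168, -0.2367, 0.0285]
tool_rot: [2.126, 1.563, -0.579]
contact_force: [-0.7, 0.5, 4.1]
opening: 0.0003
```

Call:
move_arm:
  rows:
    - [0, 0.001, 0, 0, 0, 0, 0]
    - [0, 0.001, 0, 0, 0, 0, 0]
    - [0, 0.001, 0, 0, 0, 0, 0]
    - [0, 0.001, 0, 0, 0, 0, 0]
    - [0, 0.001, 0, 0, 0, 0, 0]
    - [0, 0.001, 0, 0, 0, 0, 0]
    - [0, 0, 0, 0, 0, 0, 0]
    - [0, 0, 0, 0, 0, 0, 0]

```text
time: 5.35
tool_pos: [0.4169, -0.2367, 0.0284]
tool_rot: [2.054, 1.561, -0.651]
contact_force: [-0.7, 1.0, 4.8]
opening: 0.0002
```

Call:
move_arm:
  rows:
    - [0, 0.002, 0, 0, 0, 0, 0]
    - [0, 0.002, 0, 0, 0, 0, 0]
    - [0, 0.003, 0, 0, 0, 0, 0]
    - [0, 0.003, 0, 0, 0, 0, 0]
    - [0, 0.003, 0, 0, 0, 0, 0]
    - [0, 0.003, 0, 0, 0, 0, 0]
    - [0, 0.003, 0, 0, 0, 0, 0]
    - [0, 0.003, 0, 0, 0, 0, 0]

```text
time: 6.35
tool_pos: [0.4171, -0.2368, 0.0274]
tool_rot: [1.955, 1.552, -0.747]
contact_force: [-10.5, 7.0, 43.0]
opening: 0.0006
```

Run:
```python
from h import *
import cv2
im2=robot.read_camera("scene")
a=cv2.resize(im2[140:225,160:270],(512,396),interpolation=2)
cv2.imwrite("pics/s3.png",a[...,::-1])
s=robot.observe();print({k:np.round(v,4).tolist() for k,v in s.items() if k[0] in"toc"})
```

```text
{'time': 6.4, 'tool_pos': [0.4171, -0.2368, 0.0274], 'tool_rot': [1.9554, 1.5521, -0.7469], 'contact_force': [-10.5157, 7.2492, 41.4449], 'torque': [1.1374, 1.87, -0.033], 'opening': 0.0003}
```

View pics/s3.png

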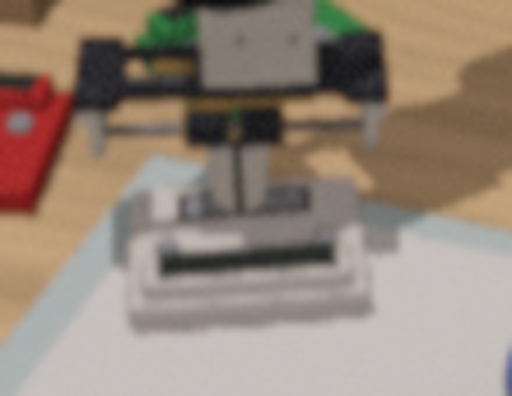

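The bar is on its stop, shown by the force jumping from 4 N to 43 N at z = 27.4 mm. The fingertips are on the bar and the timer hasn't moved. Releasing straight up.

Call:
move_arm:
  rows:
    - [0, -0.005, 0, 0, 0, 0, 0]
    - [0, -0.015, 0, 0, 0, 0, 0]
    - [0, -0.03, 0, 0, 0, 0, 0]
    - [0, -0.04, 0, 0, 0, 0, 0]
    - [0, -0.04, 0, 0, 0, 0, 0]
    - [0, -0.04, 0, 0, 0, 0, 0]
    - [0, 0, 0, 0, 0, 0, 0]
    - [0, 0, 0, 0, 0, 0, 0]

```text
time: 7.4
tool_pos: [0.4148, -0.235, 0.1998]
tool_rot: [1.947, 1.553, -0.755]
contact_force: [-0.3, -0.4, 0.1]
opening: 0.0005
```

Run:
```python
from h import *
import cv2
cv2.imwrite("pics/w3.png",robot.read_camera("wrist")[...,::-1])
s=robot.observe();print({k:np.round(v,4).tolist() for k,v in s.items() if k[0] in"toc"})
print(totool(np.array([.44,.19,.2])-s["tool_pos"]))
```

```text
{'time': 7.45, 'tool_pos': [0.4149, -0.2351, 0.1998], 'tool_rot': [1.947, 1.5531, -0.7556], 'contact_force': [0.1663, 0.0805, 0.1323], 'torque': [0.0286, -0.0208, -0.0901], 'opening': 0.0}
[-0.00503721 -0.37408633 -0.20339731]
```

View pics/w3.png

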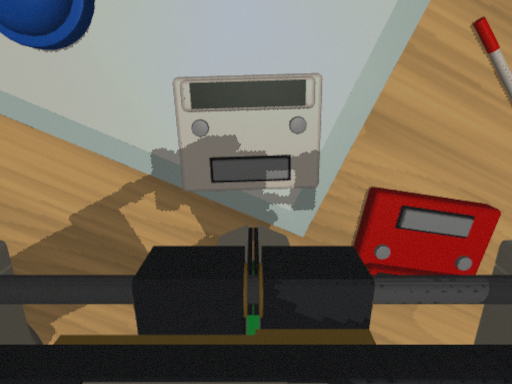

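Bar key is up again and the timer is in place. Moving over the domed pad.

Call:
move_arm:
  rows:
    - [0, 0, -0.047, -0.0255, 0, 0, 0]
    - [0, 0, -0.047, -0.0255, 0, 0, 0]
    - [0, 0, -0.047, -0.0255, 0, 0, 0]
    - [0, 0, -0.047, -0.0255, 0, 0, 0]
    - [0, 0, -0.047, -0.0255, 0, 0, 0]
    - [0, 0, -0.047, -0.0255, 0, 0, 0]
    - [0, 0, -0.047, -0.0255, 0, 0, 0]
    - [0, 0, -0.045, -0.025, 0, 0, 0]

```text
time: 8.45
tool_pos: [0.4386, 0.1994, 0.1846]
tool_rot: [0.811, 1.56, -1.9]
contact_force: [0.5, -0.3, 0.4]
opening: 0.0005
```

Run:
```python
from h import *
import cv2
m=robot.camera_model("wrist");im=robot.read_camera("wrist")[...,::-1].copy()
np.save("w4.npy",{"m":m},allow_pickle=True)
cv2.imwrite("pics/w4.png",im)
s=robot.observe();print({k:np.round(v,4).tolist() for k,v in s.items() if k[0] in"toc"})
h=cv2.cvtColor(im,40)
mask=cv2.inRange(h,(4,60,90),(16,200,255))
n,l,st,c=cv2.connectedComponentsWithStats(mask)
for i in range(1,n):
    if st[i,4]>300: print(st[i],c[i],ray(m,*c[i],.04))
```

```text
{'time': 8.5, 'tool_pos': [0.4385, 0.2047, 0.1844], 'tool_rot': [0.7031, 1.5634, -2.0059], 'contact_force': [-0.493, 3.6124, 0.4115], 'torque': [0.1732, 0.0466, 0.0052], 'opening': 0.0003}
[ 462    4   50  129 3398] [494.18540318  59.4014126 ] [0.62281769 0.04613206 0.04      ]
[ 222  121   81   80 5051] [262.10671154 159.94416947] [0.45533615 0.19400355 0.04      ]
```

View pics/w4.png

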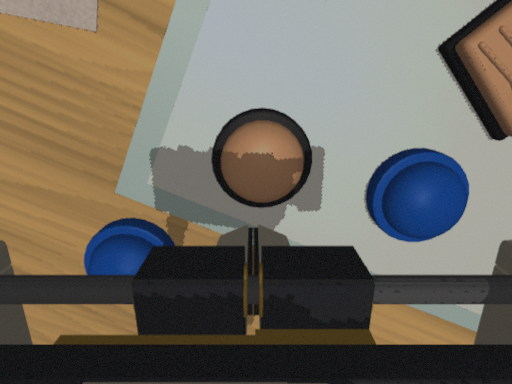

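Dome candidates: skin-coloured in a black stand at (262,158), which fits. The two blue ones at (417,195) and (130,250) don't, and the flat vein pad at (490,60) is rectangular. The arm was still settling in that frame, so I'll measure again.

Run:
```python
from h import *
import cv2
s=robot.observe();m=robot.camera_model("wrist");im=robot.read_camera("wrist")[...,::-1].copy()
print(s["tool_pos"],s["tool_rot"],np.abs(s["qvel"]).max())
roi=im[60:225,190:340];cv2.imwrite("pics/c5.png",cv2.resize(roi,None,fx=4,fy=4,interpolation=2))
g=cv2.cvtColor(im,6);mk=np.zeros_like(g)
mk[60:225,190:340]=(g[60:225,190:340]<45)*255
n,l,st,c=cv2.connectedComponentsWithStats(mk)
for i in range(1,n):
    if st[i,4]>200:print(st[i],c[i])
h=cv2.cvtColor(im,40);sk=cv2.inRange(h,(4,60,60),(16,220,255));sk[:60]=0;sk[230:]=0;sk[:,:190]=0;sk[:,340:]=0
cs=max(cv2.findContours(sk,0,1)[0],key=cv2.contourArea);e=cv2.fitEllipse(cv2.convexHull(cs));print("skin",e)
# dome base circle z=.024 r=.042 seen: contour -> plane z=.024, circle fit
P=np.array([ray(m,*p[0],.024)[:2] for p in cv2.convexHull(cs)]);print(cv2.minEnclosingCircle((P*1000).astype(np.float32)))
i=1+np.argmax(st[1:,4]);cs=max(cv2.findContours((l==i).astype(np.uint8),0,1)[0],key=cv2.contourArea);H=cv2.convexHull(cs)
e=cv2.fitEllipse(H);print("stand",e)
for z in(.012,.024):
    P=np.array([ray(m,*p[0],z)[:2] for p in H]);print(z,cv2.minEnclosingCircle((P*1000).astype(np.float32)))
print(np.array(m["extrinsics"])[:3,3])
```

```text
[0.43852036 0.20466039 0.18439721] [ 0.70306644  1.56336879 -2.00589259] 0.15773241492380263
[ 217  111  100   98 1941] [265.22823287 156.01081917]
skin ((267.0908508300781, 163.1396942138672), (82.21603393554688, 83.06912231445312), 66.86219787597656)
((449.75299072265625, 190.79054260253906), 43.38916778564453)
stand ((266.556640625, 159.9896697998047), (97.5263442993164, 98.96598052978516), 73.50353240966797)
0.012 ((449.62847900390625, 190.7992706298828), 53.098487854003906)
0.024 ((452.0190734863281, 192.5717315673828), 51.16300964355469)
[0.51521262 0.23942504 0.34121223]
```

View pics/c5.png

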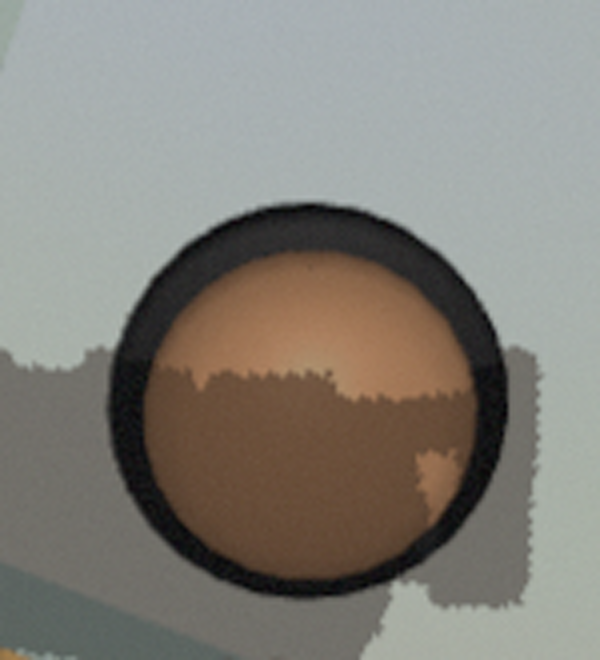

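Call:
move_arm:
  rows:
    - [0, 0, 0, 0, 0, 0, 0]
    - [0, 0, 0.017, -0.0055, 0, 0, 0]
    - [0, 0.03, 0, 0, 0, 0, 0]
    - [0, 0.03, 0, 0, 0, 0, 0]
    - [0, 0.015, 0, 0, 0, 0, 0]
    - [0, 0, 0, 0, 0, 0, 0]
    - [0, 0, 0, 0, 0, 0, 0]
    - [0, 0, 0, 0, 0, 0, 0]

```text
time: 9.55
tool_pos: [0.4547, 0.1766, 0.1063]
tool_rot: [0.801, 1.558, -1.916]
contact_force: [1.0, 0.8, 0.2]
opening: 0.0006
```

Run:
```python
from h import *
import cv2
s=robot.observe();m=robot.camera_model("wrist");im=robot.read_camera("wrist")[...,::-1].copy()
sc=robot.camera_model("side");im2=robot.read_camera("side")[...,::-1]
print(s["tool_pos"],s["tool_rot"],np.abs(s["qvel"]).max(),s["contact_force"])
cv2.imwrite("pics/w6.png",im);cv2.imwrite("pics/s6.png",cv2.resize(im2[150:290,110:280],None,fx=3,fy=3,interpolation=2))
h=cv2.cvtColor(im,40);sk=cv2.inRange(h,(4,60,60),(16,220,255));sk[240:]=0;sk[:,:150]=0;sk[:,360:]=0
cs=max(cv2.findContours(sk,0,1)[0],key=cv2.contourArea);print(cv2.boundingRect(cs))
P=np.array([ray(m,*p[0],.024)[:2] for p in cv2.convexHull(cs)]);print(cv2.minEnclosingCircle((P*1000).astype(np.float32)))
g=cv2.cvtColor(im,6);mk=np.zeros_like(g);mk[30:235,150:370]=(g[30:235,150:370]<40)*255
cs=max(cv2.findContours(mk,0,1)[0],key=cv2.contourArea);print(cv2.boundingRect(cs))
H=cv2.convexHull(cs)
P=np.array([ray(m,*p[0],.024)[:2] for p in H]);print(cv2.minEnclosingCircle((P*1000).astype(np.float32)))
```

```text
[0.45467803 0.17662144 0.10627577] [ 0.80097425  1.558285   -1.91646514] 0.00907217345642126 [0.97745099 0.75342433 0.17489218]
(176, 138, 108, 102)
((448.5279235839844, 191.1386260986328), 44.19578552246094)
(167, 123, 128, 112)
((452.9981689453125, 192.94407653808594), 51.39277648925781)
```

View pics/w6.png

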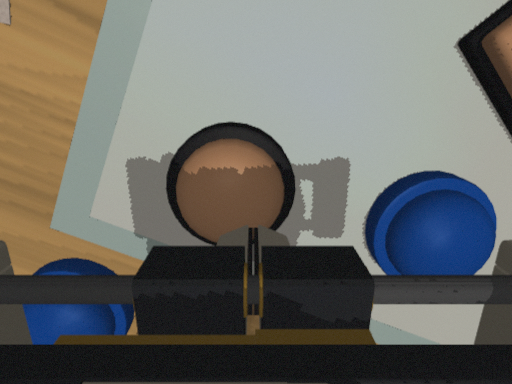

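View pics/s6.png

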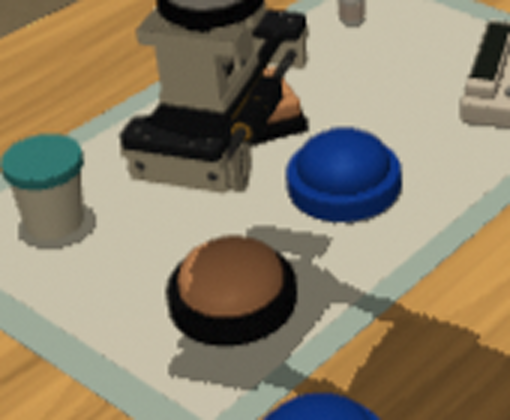

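Run:
```python
from h import *
s=robot.observe();print(totool(np.array([.452,.1925,.052])-s["tool_pos"]))
```

```text
[ 0.05411004 -0.0157496  -0.00448444]
```

Call:
move_arm:
  rows:
    - [0, 0, -0.0157, -0.0045, 0, 0, 0]
    - [0, 0, 0, 0, 0, 0, 0]
    - [0, 0.015, 0, 0, 0, 0, 0]
    - [0, 0.015, 0, 0, 0, 0, 0]
    - [0, 0.01, 0, 0, 0, 0, 0]
    - [0, 0, 0, 0, 0, 0, 0]
    - [0, 0, 0, 0, 0, 0, 0]
    - [0, 0, 0, 0, 0, 0, 0]

```text
time: 10.65
tool_pos: [0.4527, 0.1961, 0.067]
tool_rot: [1.156, 1.56, -1.557]
contact_force: [0.6, 1.5, -0.4]
opening: 0.0003
```

Run:
```python
from h import *
import cv2
s=robot.observe();print(s["tool_pos"],s["tool_rot"],s["contact_force"],totool(np.array([.452,.1925,.052])-s["tool_pos"]))
im2=robot.read_camera("side")[...,::-1];im=robot.read_camera("scene")[...,::-1]
print(proj(robot.camera_model("side"),[.452,.1925,.052]),proj(robot.camera_model("side"),s["tool_pos"]))
cv2.imwrite("pics/s7.png",np.hstack([cv2.resize(im2[200:280,140:230],None,fx=4,fy=4,interpolation=2),cv2.resize(im[180:260,305:395],None,fx=4,fy=4,interpolation=2)]))
```

```text
[0.45271787 0.19612385 0.06698976] [ 1.1558568   1.56011726 -1.55701683] [ 0.60383432  1.54790917 -0.43264186] [0.01502749 0.00285079 0.00209474]
[184.43457506 233.97139251] [182.55119595 229.73776511]
```

View pics/s7.png

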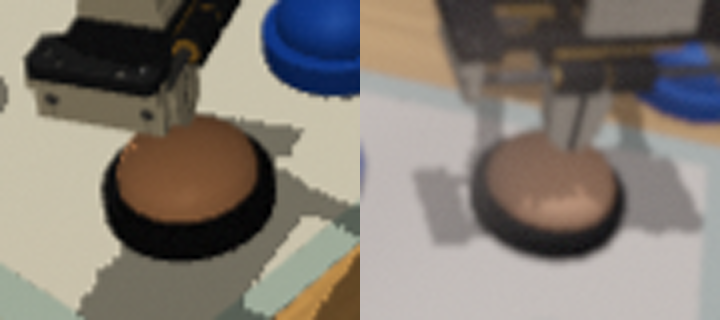

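Side and scene crops show the shut fingertips just above the middle of the skin-coloured dome. I'll correct 3 mm and go down to touch it.

Call:
move_arm:
  rows:
    - [0, 0, 0.0028, 0.002, 0, 0, 0]
    - [0, 0.006, 0, 0, 0, 0, 0]
    - [0, 0.005, 0, 0, 0, 0, 0]
    - [0, 0.002, 0, 0, 0, 0, 0]
    - [0, 0.002, 0, 0, 0, 0, 0]
    - [0, 0.001, 0, 0, 0, 0, 0]
    - [0, 0.001, 0, 0, 0, 0, 0]
    - [0, 0, 0, 0, 0, 0, 0]

```text
time: 11.75
tool_pos: [0.4522, 0.1922, 0.0494]
tool_rot: [1.222, 1.56, -1.491]
contact_force: [-0.0, -0.5, 2.6]
opening: 0.0006
```

The force fits the spring: 2.6 N at 2.6 mm. Pressing to about 6 mm.

Call:
move_arm:
  rows:
    - [0, 0.0012, 0, 0, 0, 0, 0]
    - [0, 0.0012, 0, 0, 0, 0, 0]
    - [0, 0.0012, 0, 0, 0, 0, 0]
    - [0, 0.001, 0, 0, 0, 0, 0]
    - [0, 0, 0, 0, 0, 0, 0]
    - [0, 0, 0, 0, 0, 0, 0]
    - [0, 0, 0, 0, 0, 0, 0]
    - [0, 0, 0, 0, 0, 0, 0]

```text
time: 12.75
tool_pos: [0.4523, 0.1922, 0.0452]
tool_rot: [1.267, 1.56, -1.446]
contact_force: [-1.9, -1.0, 5.0]
opening: 0.0004
```

Call:
move_arm:
  rows:
    - [0, 0, 0, 0, 0, 0, 0]
    - [0, 0, 0, 0, 0, 0, 0]
    - [0, 0, 0, 0, 0, 0, 0]
    - [0, 0, 0, 0, 0, 0, 0]
    - [0, 0, 0, 0, 0, 0, 0]
    - [0, 0, 0, 0, 0, 0, 0]
    - [0, 0, 0, 0, 0, 0, 0]
    - [0, 0, 0, 0, 0, 0, 0]

```text
time: 13.75
tool_pos: [0.4523, 0.1922, 0.0452]
tool_rot: [1.273, 1.56, -1.44]
contact_force: [-2.3, -0.2, 4.5]
opening: 0.0002
```

Run:
```python
from h import *
import cv2
im2=robot.read_camera("side")[...,::-1];im=robot.read_camera("scene")[...,::-1]
cv2.imwrite("pics/s8.png",np.hstack([cv2.resize(im2[200:280,140:230],None,fx=4,fy=4,interpolation=2),cv2.resize(im[180:260,305:395],None,fx=4,fy=4,interpolation=2)]))
```

```text
(no output)
```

View pics/s8.png

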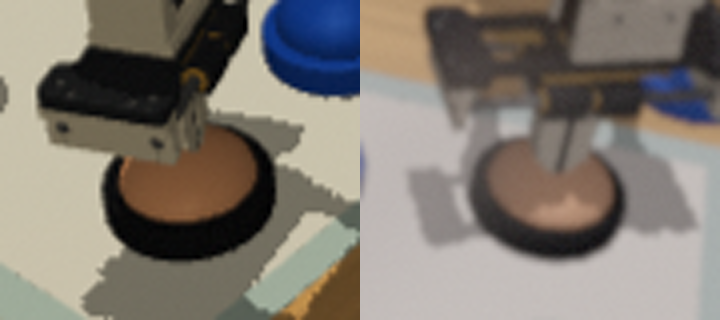

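Call:
move_arm:
  rows:
    - [0, 0, 0, 0, 0, 0, 0]
    - [0, 0, 0, 0, 0, 0, 0]
    - [0, 0, 0, 0, 0, 0, 0]
    - [0, 0, 0, 0, 0, 0, 0]
    - [0, 0, 0, 0, 0, 0, 0]
    - [0, 0, 0, 0, 0, 0, 0]
    - [0, 0, 0, 0, 0, 0, 0]
    - [0, 0, 0, 0, 0, 0, 0]

```text
time: 14.85
tool_pos: [0.4523, 0.1922, 0.0453]
tool_rot: [1.274, 1.56, -1.439]
contact_force: [-1.5, -0.3, 5.1]
opening: 0.0003
```

Call:
move_arm:
  rows:
    - [0, 0, 0, 0, 0, 0, 0]
    - [0, 0, 0, 0, 0, 0, 0]
    - [0, 0, 0, 0, 0, 0, 0]
    - [0, 0, 0, 0, 0, 0, 0]
    - [0, 0, 0, 0, 0, 0, 0]
    - [0, 0, 0, 0, 0, 0, 0]
    - [0, 0, 0, 0, 0, 0, 0]
    - [0, 0, 0, 0, 0, 0, 0]

```text
time: 15.85
tool_pos: [0.4523, 0.1922, 0.0452]
tool_rot: [1.272, 1.56, -1.441]
contact_force: [-2.2, -0.7, 5.2]
opening: 0.0008
```

The crops show the fingertips pressed into the dome. It was held steady at 6.8 mm and about 5 N for over 3 s. Withdrawing.

Call:
move_arm:
  rows:
    - [0, -0.004, 0, 0, 0, 0, 0]
    - [0, -0.01, 0, 0, 0, 0, 0]
    - [0, -0.03, 0, 0, 0, 0, 0]
    - [0, -0.04, 0, 0, 0, 0, 0]
    - [0, -0.04, 0, 0, 0, 0, 0]
    - [0, -0.03, 0, 0, 0, 0, 0]
    - [0, 0, 0, 0, 0, 0, 0]
    - [0, 0, 0, 0, 0, 0, 0]

```text
time: 16.85
tool_pos: [0.4514, 0.1938, 0.2047]
tool_rot: [1.158, 1.56, -1.555]
contact_force: [0.0, 0.3, 0.8]
opening: 0.0004
```

Run:
```python
from h import *
import cv2
s=robot.observe();print(s["tool_pos"],s["contact_force"],np.abs(s["qvel"]).max())
im=robot.read_camera("scene")[...,::-1];cv2.imwrite("pics/s9.png",im)
d=cv2.absdiff(im,cv2.imread("pics/scene0.png")).max(2)
for n,(a,b,c,e) in dict(timer=(175,215,182,245),pad=(205,250,328,375),vein=(235,282,238,298),vial=(232,260,168,186),cup=(260,302,335,372)).items():
    print(n,(d[a:b,c:e]>40).mean().round(3))
```

```text
[0.45143239 0.19376173 0.20473618] [0.03365657 0.2689668  0.77390855] 0.011616787643069846
timer 0.0
pad 0.273
vein 0.0
vial 0.0
cup 0.0
```

View pics/s9.png

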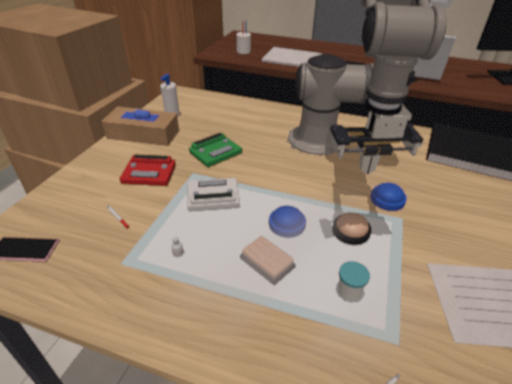

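```bash
python3 -c "
from cell import robot
print(robot.hand_in())"
```

```text
the job is handed in; nothing more can be done
None
```

I pressed the white timer's bar key with the shut fingertips until it hit its stop, then let it go. After that I dented the domed pad by about 6.8 mm at roughly 5 N for just over 3 s and withdrew straight up. The job was handed in at about 17 s of the 48 s allowed; no verdict was reported.

**Bar key:** the force jumped from about 4 N to 43 N as the key bottomed out, more than it needed. A wrist picture after release shows the key back up.

**Last checks:** the arm was at rest about 0.2 m above the table, with under 1 N on the tool. Compared with the first scene picture, the timer, vein pad, vial and cup show no change.

**Pad check that disagreed:** 27% of the pixels around the domed pad differ from the first picture. I put this down to the gripper's shadow, because the pad appears in the same place in the picture, at about (352,227). I judged that it had sprung back up from the picture, not by measuring it.

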